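Throw the test-cam lever into its blind end detent and re-arrest it

TASK

Release the arrest lever by tipping it away from the robot, then swing the long ball-grip lever across its quadrant, from the robot's left to its right, until you feel it snap into its end detent and the tell-tale pin stays up, without driving it hard into the end buffer. Then tip the arrest lever back so the bolt stands up again behind the lever, let go, and leave the switches and loose parts around it alone.

Things in the scene. Friction and masses are not known exactly. Their poses are not given: they have to be found in the camera images.
- lever_ball (a point): centre of the black ball grip (36 mm diameter) on the end of the long steel lever, 96 mm above the bench and 190 mm from the lever's pivot; the ball stands on a 12 mm stub, the 12 mm thick lever bar runs level at 70 mm height from the stub to the pivot. Its x axis points outward along the lever, z up
- lever_hinge (a point): point on the lever's vertical pivot axis, at the height of the ball centre (96 mm). The round grey hub below it has 84 mm diameter; the grey arc-shaped quadrant housing lies under the bar, 45 mm high, between 72 and 148 mm from the pivot, on the robot's side of it. The same axes as the lever
- lever (a joint): lever angle in rad, anticlockwise from above; 0 is the stow end (robot's left), starts at 0 to 0.3. The steel arrest bolt (10 mm thick, top 86 mm above the bench) blocks it at 0.54 while up. The end detent is hidden in the housing: it seats somewhere between 1.35 and 1.85. Passing its sprung ball takes 5 to 9 N on the grip, then the force drops; 5 mm on, a 15 N end buffer begins
- telltale (a joint): rise in m of the small steel mushroom pin (18 mm head) standing in a dark round barrel beside the hub, 70 mm from the pivot at the right-hand end of the quadrant: 0 until the lever has passed the detent ball, about 0.010 when the lever is seated (more while it is pushed on); falls back to 0 if the lever slips back out
- overrun (a joint): how far in m the end buffer inside the housing is pressed in; 0 when the lever is just seated; 0.004 (about 28 N on the ball grip) is overdriven and spoils the run
- arrest (a joint): angle in rad of the small arrest lever: near 0 leaning towards its own -x (roughly to the robot), bolt up, arrested; 1.0 leaning to its +x (away from the robot), bolt fully down, released. Stays where it is left; takes about 1 N at the knob
- arrest_tip (a point): centre of the steel ball knob (26 mm diameter) of the arrest lever, 85 mm from its axle on a 10 mm rod; at 0 it leans 0.5 rad to -x, at 1.0 it leans 0.5 rad to +x
- arrest_axle (a point): middle of the arrest lever's level axle, 22 mm above the bench, on top of a fixed grey block 70 x 50 x 25 mm, left of the quadrant. Its y axis lies along the axle; its x axis is level when the joint reads 0
- cap: loose amber glass annunciator cap, 28 mm diameter, 25 mm high, right of the hub; origin at its underside; leave alone
- driver: loose screwdriver lying on the right, origin on the bench under it; leave alone
- collar: loose aluminium collar, 44 mm outside, 14 mm high; origin at its underside; leave alone
- relay_can: loose upright aluminium relay can, 32 mm diameter, 45 mm high; origin at its underside; leave alone
- selector (a joint): angle in rad of the brass flap selector knob behind the hub, 0 at the start; leave alone

How it is judged:
On the way, in this order (a step that is already met when the one before it is completed fails the run):
1. the arrest lever is tipped over to the released side (past 0.8 rad of its 1.0 rad), bolt down (value of joint arrest above 0.8 rad), for 0.1 s.
2. the long lever has snapped past the detent ball and the tell-tale stands up by more than 7 mm for 0.3 s, with the arrest still released (value of joint telltale above 0.007 m and value of joint arrest above 0.8 rad), for 0.3 s.
At the end, for the whole second after the job is handed in: The long lever rests in its end detent by itself with the tell-tale up by more than 7 mm, the arrest lever is back within 0.2 rad of its arrested end, nothing moves, and the robot touches nothing (value of joint telltale above 0.007 m and value of joint arrest below 0.2 rad and value of joint lever above 1.2 rad and velocity of joint lever between -0.05 and 0.05 rad/s and contact force between each of the arm, the fingers and anything else below 0.2 N).
It fails at once if the lever is driven so hard into the end stop (about 28 N on its grip) that the buffer is pressed in by more than 4 mm (value of joint overrun above 0.004 m).
It fails at once if a loose bystander (amber cap, screwdriver, collar or relay can) is shifted by more than 20 mm (distance of any of cap, driver, collar, relay_can from where it was at the start of the episode above 0.02 m).
It fails at once if the brass selector knob is turned by more than 0.25 rad (value of joint selector above 0.25 rad).
It also fails if it takes over 72 s, if anything falls off the work surface, if the arm or the gripper's body presses on something with over 40 N, if the wrist force passes 120 N, or if a joint passes its speed limit or range.

ROBOT

A 6-joint arm with a two-finger parallel gripper is mounted at the origin on the work surface. World frame = base frame: x ahead of the robot, y to its left, z up, the work surface at z = 0. Lengths are in m, angles in rad, forces in N, time in s.
With the tool pointing down it reaches from about 0.375 to 0.9 m from the base axis. Payload 3.1 kg.
Tool frame: the origin (TCP) lies between the finger pads; the fingertips stand robot.tip_extent ahead of it and the grasp point (between the pads) lies 3 mm ahead of it (robot.tip_extent is the distance from the TCP to the fingertips, in m); z points along the fingers, x is the direction in which the jaws open and shut, and the axes are right-handed (so a half turn about z gives the same grasp; the last joint's range is limited). The gripper opens to 87 mm and grips with 3 to 60 N. Pads are 19 mm wide; open, the fingers measure 117 mm over their backs; the gripper's body (75 mm by 190 mm) begins 51 mm behind the grasp point.
Start: joints at [-1.306, 0.527, 1.433, -0, 1.181, -0.178], TCP at [0.268, -0.565, 0.245] pointing down, gripper open.
Joint ranges: [-3.08, 3.08], [-0.75, 2.2], [0.22, 2.44], [-1.43, 4.57], [0, 2.65], [-2.85, 2.85]. Speed limits (rad/s): [2.79, 2.79, 3.14, 3.14, 3.14, 3.14].

INTERFACE

Orientations are given as a unit quaternion [x, y, z, w].
In Python, from rig import robot, cams gives the robot as it stands.
- The arm moves only by the tool carry_out, never from a script. Its argument "steps" is a list of rows, each a list of 3 entries, a list of its own where there are three numbers: the shift along the world's x, y, z in cm, then the turn about the world's z in degrees, then the closure, from 0 (fully open) to 1 (shut). In form: [[[dx, dy, dz], spin, fingers], ...]. A call has 1 to 10 rows; each row shifts and turns the pose as measured when the row begins; what a row does not reach is not made up. A row lasts 1/10 s, in which the tool goes at most 50 mm and 8.59 degrees, less where a joint would pass 70% of its speed; a pose out of reach is approached as far as the arm can. A call with a gripper value outside its range is refused whole. The fingers move at their own pace and stop on an object; "squeeze" is the grip in N (left out, the last holds). Time passes only in rows, so rows that do not move let the fingers close. It gives the time, the measured TCP pose, the force and the opening at its end, in the units of the state.
- robot.get_obs(): the state, without advancing time (a new reading comes with each control period).
- cams.camera(name): name is "scene" or "top" or "wrist"; returns a dict with "pixels" (384x512x3 uint8, red, green, blue), "fx", "fy", "cx", "cy" (pixels), "eye" and "rotation" of the camera in the world. Camera axes: x right, y up, looking along -z (the intrinsics and any distortion apply to the point x, -y, -z); pixel columns grow to the right and rows downward; lengths in m; the calibration is good to about 2 mm. A picture is of the moment at which its call begins. There is no depth.
- robot.hand_in(): hands the job in, once; it reports no verdict.
The state is a dict: "time": time; "q": joint angles; "joint_velocities": joint speeds; "joint_torque": joint torques, N m; "position": TCP position; "tool_rot": TCP orientation; "ft_force": force on the tool from outside, world axes, zero at the start; "moment": the same for the moment, N m; "grip_width": finger opening in m.
Only numpy, scipy, OpenCV 4.12 (cv2) and the standard library are available. Lean on these libraries where they do the work, as an engineer would, in place of code of your own. Each camera call takes 0.05 s, during which the arm holds its last target. There are 200 camera calls.

## Working session

There is one attempt and no reset: what is moved stays moved. The work goes in short steps, Python scripts to look and compute and a tool call to move; the robot and the scene stay as the last step left them, time stands still between calls to the robot, and variables do not carry over. Pictures are saved under pics/ and viewed, about 8 in all and at most 12, crops included, and the job is handed in when it is done.

Besides the shell and the picture viewer there is one more tool, called in YAML: its name, and indented under it one key for each argument. carry_out: Moves the arm, as the interface text tells. Its arguments: {"type":"object","properties":{"steps":{"type":"array"},"squeeze":{"type":"number"}},"required":["steps"]}

```bash
mkdir -p pics; cat > h.py <<'E'
import numpy as np, cv2
from rig import robot, cams
def snap(n,f=None):
    c=cams.camera(n); 
    if f: cv2.imwrite('pics/'+f,np.ascontiguousarray(c['pixels'][:,:,::-1]))
    return c
def ray(c,u,v):
    d=np.array([(u-c['cx'])/c['fx'],-(v-c['cy'])/c['fy'],-1.])
    return np.array(c['eye']),np.array(c['rotation'])@d
def at(c,u,v,z):
    e,d=ray(c,u,v); return e+d*(z-e[2])/d[2]
def proj(c,p):
    q=np.array(c['rotation']).T@(np.array(p)-c['eye']); return c['cx']+c['fx']*q[0]/-q[2], c['cy']-c['fy']*q[1]/-q[2]
E
python3 - <<'E'
from h import *
a=snap('top','top.png');b=snap('scene','scene.png')
for c in(a,b): print({k:c[k] for k in c if k!='pixels'})
print(robot.get_obs(),robot.tip_extent)
E
```

```text
{'fx': 384.8179653013191, 'fy': 384.8179653013191, 'cx': 253.99841283552138, 'cy': 190.3708131068073, 'eye': array([0.45136727, 0.03443097, 1.1242949 ]), 'rotation': array([ 0.04320527, -0.02699591, -0.70583654,  0.70654038])}
{'fx': 356.32698045263123, 'fy': 356.32698045263123, 'cx': 257.6997646967579, 'cy': 188.8831054490851, 'eye': array([1.34313472, 0.10703663, 0.80972649]), 'rotation': array([0.27749088, 0.28693999, 0.67125297, 0.62456681])}
{'time': 0.1, 'q': array([-1.30650394e+00,  5.28363318e-01,  1.43372895e+00, -1.52362653e-05,
        1.18141494e+00, -1.78477723e-01]), 'joint_velocities': array([-0.00073844, -0.00020098, -0.00245174, -0.00046858, -0.0005543 ,
       -0.0003218 ]), 'joint_torque': array([-6.03011958e-04, -4.40987420e+01, -1.77150661e+01,  6.35481323e-02,
        5.34013531e-02, -5.27330030e-05]), 'position': array([ 0.26765442, -0.564127  ,  0.24368991]), 'tool_rot': array([ 8.45117749e-01, -5.34579342e-01, -7.10073812e-04, -6.42049715e-04]), 'ft_force': array([ 0.10654668, -1.59449332, -0.66253487]), 'moment': array([-0.01701786,  0.01021554,  0.00411011]), 'grip_width': 0.08705075022983985} 0.022
```

View pics/top.png

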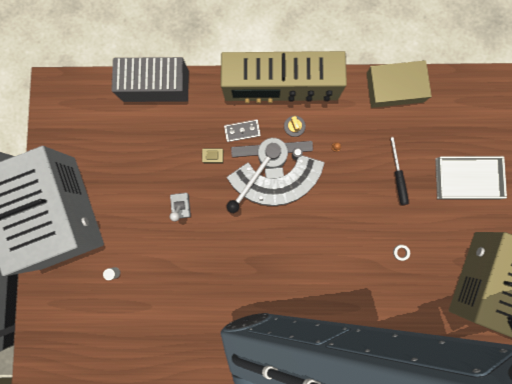

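View pics/scene.png

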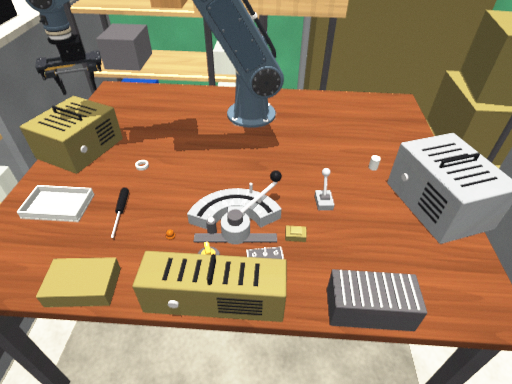

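The top view shows the ball at (233,207), hub (273,152), arrest knob (175,216) on its block (180,206), and tell-tale (298,153). In the scene view the ball is at (276,176) and the arrest knob at (326,172).

```bash
sed -i "s/np.array(c\['rotation'\])/R.from_quat(c['rotation']).as_matrix()/; 1a from scipy.spatial.transform import Rotation as R" h.py
python3 - <<'E'
from h import *
a=snap('top');b=snap('scene')
A=cv2.resize(a['pixels'][110:240,150:350],None,fx=4,fy=4,interpolation=2)
B=cv2.resize(b['pixels'][150:260,170:350],None,fx=4,fy=4,interpolation=2)
cv2.imwrite('pics/a4.png',A[:,:,::-1]);cv2.imwrite('pics/b4.png',B[:,:,::-1])
P=lambda n,c,u,v,z: print(n,at(c,u,v,z).round(3))
P('ball t',a,233,207,.096);P('ball s',b,276,176,.096)
P('hub t',a,273,152,.08);P('knob t',a,175,216,.097);P('knob s',b,326,172,.097)
P('blk',a,180,206,.025);P('tt',a,298,153,.06);P('sel',a,295,126,.04);P('cap',a,337,147,.02);P('can',a,110,274,.045);P('collar',a,402,253,.01)
E
```

```text
ball t [0.509 0.114 0.096]
ball s [0.515 0.119 0.096]
hub t [0.662 0.006 0.08 ]
knob t [0.485 0.27  0.097]
knob s [0.485 0.273 0.097]
blk [0.516 0.272 0.025]
tt [ 0.663 -0.064  0.06 ]
sel [ 0.745 -0.058  0.04 ]
cap [ 0.688 -0.181  0.02 ]
can [0.325 0.46  0.045]
collar [ 0.384 -0.361  0.01 ]
```

View pics/a4.png

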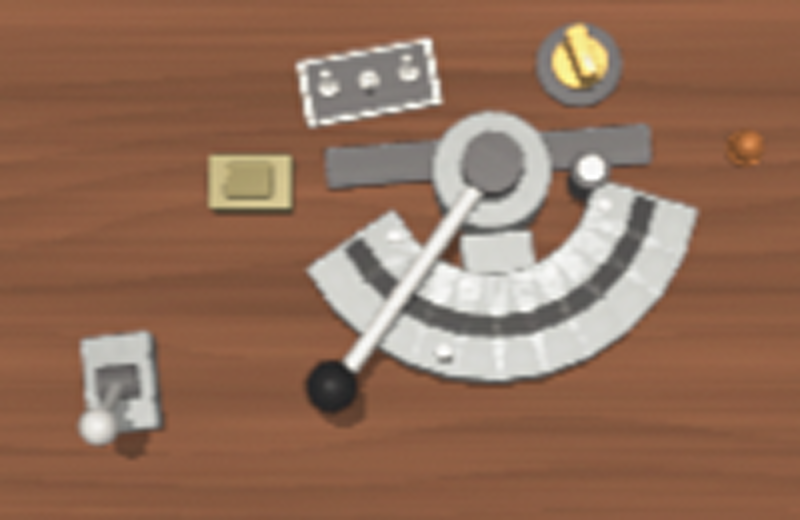

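View pics/b4.png

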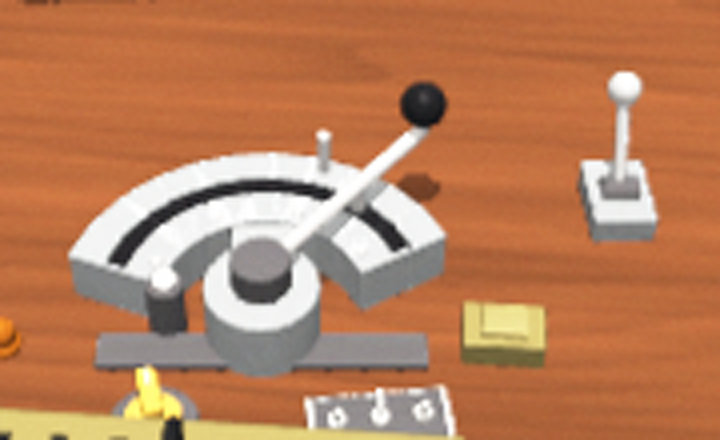

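The crops show the following:
- **Ball:** (332,385) in the top crop, with the hub cap at (493,163) and the bolt at (443,354).
- **Arrest lever:** the knob is at (98,426). The block's corners are near (82,342), (150,333) and (160,428).
- **Tell-tale:** (592,168).

I'll refine these positions and set off for the robot side of the arrest knob.

```bash
python3 - <<'E'
from h import *
a=snap('top');b=snap('scene')
T=lambda n,u,v,z: print(n,at(a,150+u/4,110+v/4,z).round(3))
S=lambda n,u,v,z: print(n,at(b,170+u/4,150+v/4,z).round(3))
T('ball',332,385,.096);S('ball',423,104,.096);T('hub',493,163,.085);S('hub',261,250,.085)
T('knob',98,426,.097);S('knob',625,88,.097)
T('bolt',443,352,.086);S('bolt',323,134,.086)
for p in((82,342),(150,333),(160,428)):T('blk',*p,.025)
T('tt',592,168,.06);T('slotR',645,200,.045);T('slotL',355,243,.045)
E
```

```text
ball [0.511 0.114 0.096]
ball [0.515 0.118 0.096]
hub [0.664 0.006 0.085]
hub [0.667 0.01  0.085]
knob [0.483 0.271 0.097]
knob [0.484 0.274 0.097]
bolt [0.534 0.04  0.086]
bolt [0.545 0.043 0.086]
blk [0.546 0.3   0.025]
blk [0.553 0.251 0.025]
blk [0.484 0.243 0.025]
tt [ 0.665 -0.064  0.06 ]
slotR [ 0.645 -0.103  0.045]
slotL [0.615 0.103 0.045]
```

carry_out:
  steps:
    - [[5,5,0],0,1]
    - [[4,5,0],0,1]
    - [[4,5,0],0,1]
    - [[3,5,0],-5,1]
    - [[1,5,0],-5,1]
    - [[0,5,0],-5,1]
    - [[0,5,0],-5,1]
    - [[0,5,0],0,1]
    - [[0,5,0],0,1]
    - [[0,5,0],0,1]

```text
time: 1.3
position: [0.4063, -0.1084, 0.2447]
tool_rot: [0.73, -0.684, 0.005, 0.002]
ft_force: [0.5, -0.2, -0.2]
grip_width: 0.0151
```

carry_out:
  steps:
    - [[1,5,0],4,1]
    - [[0,5,0],0,1]
    - [[0,5,0],0,1]
    - [[0,5,0],0,1]
    - [[1,5,0],0,1]
    - [[0,5,0],0,1]
    - [[0,5,0],0,1]
    - [[1,3,0],0,1]
    - [[0,0,-3],0,1]
    - [[0,0,-3],0,1]

```text
time: 2.3
position: [0.4377, 0.2803, 0.1901]
tool_rot: [0.757, -0.653, 0.011, -0.008]
ft_force: [-0.5, -0.4, -0.2]
grip_width: 0.0006
```

carry_out:
  steps:
    - [[0,-1.3,0],0,1]
    - [[0,0,-2],0,1]
    - [[0,0,-2],0,1]
    - [[0,0,-2],0,1]
    - [[0,0,-1.6],0,1]
    - [[0,0,0],0,1]
    - [[1,0.1,0],0,1]
    - [[1,0.1,0],0,1]
    - [[1,0.2,0],0,1]

```text
time: 3.2
position: [0.4709, 0.2663, 0.1172]
tool_rot: [0.757, -0.654, 0.012, -0.008]
ft_force: [-1.3, 0.2, 0.8]
grip_width: 0.0005
```

carry_out:
  steps:
    - [[0.5,0.3,-1],0,1]
    - [[1,0.2,-0.2],0,1]
    - [[1,0.2,0],0,1]
    - [[1,0.2,0],0,1]
    - [[1,0.1,0],0,1]
    - [[1,0.1,0],0,1]
    - [[1,0.1,0],0,1]
    - [[0.5,0,0],0,1]
    - [[0,0,0],0,1]

```text
time: 4.1
position: [0.5368, 0.2772, 0.1036]
tool_rot: [0.756, -0.654, 0.004, 0.004]
ft_force: [-0.5, -0.1, -0.2]
grip_width: 0.0004
```

carry_out:
  steps:
    - [[0.4,0.1,0],0,1]
    - [[0.4,0,0],0,1]
    - [[0.3,0,0],0,1]
    - [[0,0,0],0,1]

```text
time: 4.5
position: [0.5375, 0.2771, 0.1033]
tool_rot: [0.756, -0.654, -0.005, 0.015]
ft_force: [-1.8, -1.0, 1.4]
grip_width: 0.0008
```

```bash
python3 - <<'E'
from h import *
b=snap('scene');print(robot.get_obs()['ft_force'])
cv2.imwrite('pics/c.png',cv2.resize(b['pixels'][130:260,170:370],None,fx=4,fy=4,interpolation=2)[:,:,::-1])
E
```

```text
[-3.72191814 -1.26858171  2.75458052]
```

View pics/c.png

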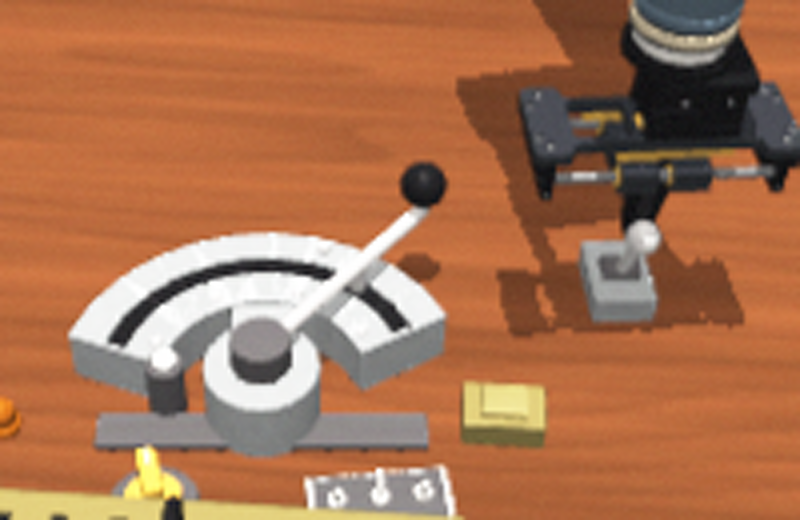

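The bolt is down, with only a stub showing near (323,250), and the arrest lever is hard over. Next I move to the left side of the ball grip.

carry_out:
  steps:
    - [[-2,-0.2,0],0,1]
    - [[-2,0,2],0,1]
    - [[0,-1,5],8,1]
    - [[0,-3,0],8,1]
    - [[1,-3,0],8,1]
    - [[1,-3,0],8,1]
    - [[1,-2,0],8,1]
    - [[0.5,0,0],7,1]
    - [[0,0,0],0,1]

```text
time: 5.45
position: [0.5502, 0.1527, 0.1792]
tool_rot: [0.959, -0.282, 0.016, 0.003]
ft_force: [0.6, 0.7, -0.9]
grip_width: 0.0003
```

carry_out:
  steps:
    - [[-1,0,-2],0,1]
    - [[0,0,-2.5],0,1]
    - [[0,0,-2],0,1]
    - [[0,0,-0.7],0,1]
    - [[0,0,0],0,1]

```text
time: 5.95
position: [0.5465, 0.1538, 0.1073]
tool_rot: [0.957, -0.288, 0.023, 0.0]
ft_force: [-0.5, -0.7, 0.4]
grip_width: 0.0005
```

```bash
python3 - <<'E'
from h import *
from math import *
H=np.array([.6655,.008]); o=robot.get_obs(); print(o['position'],o['ft_force'])
# TCP offset 27.5mm behind ball along tangent
for d in range(145,241,5):
    t=radians(d); p=H+.19*np.array([cos(t),sin(t)])-.0275*np.array([-sin(t),cos(t)]); print(d,p.round(4))
E
```

```text
[0.54646668 0.15383164 0.107319  ] [-0.5046258  -0.67457036  0.40251433]
145 [0.5256 0.1395]
150 [0.5147 0.1268]
155 [0.5049 0.1132]
160 [0.4964 0.0988]
165 [0.4891 0.0837]
170 [0.4832 0.0681]
175 [0.4786 0.052 ]
180 [0.4755 0.0355]
185 [0.4738 0.0188]
190 [0.4736 0.0021]
195 [ 0.4749 -0.0146]
200 [ 0.4776 -0.0311]
205 [ 0.4817 -0.0474]
210 [ 0.4872 -0.0632]
215 [ 0.4941 -0.0785]
220 [ 0.5023 -0.0931]
225 [ 0.5117 -0.1069]
230 [ 0.5223 -0.1199]
235 [ 0.534  -0.1319]
240 [ 0.5467 -0.1428]
```

carry_out:
  steps:
    - [[-1,-0.7,0],0,1]
    - [[-1,-0.7,0],0,1]
    - [[-1.1,-1.3,0],3,1]
    - [[-1.0,-1.4,0],5,1]
    - [[-0.8,-1.4,0],5,1]
    - [[-0.7,-1.5,0],5,1]
    - [[-0.6,-1.6,0],5,1]
    - [[-0.5,-1.6,0],5,1]
    - [[-0.3,-1.6,0],5,1]
    - [[0,0,0],0,1]

```text
time: 6.95
position: [0.4729, 0.031, 0.1166]
tool_rot: [0.999, 0.006, 0.031, -0.01]
ft_force: [-0.1, 0.2, 1.3]
grip_width: 0.0007
```

carry_out:
  steps:
    - [[0.1,-0.3,-1],0,1]
    - [[0,-1.5,-0.2],5,1]
    - [[0,-1.5,0],5,1]
    - [[0.1,-1.0,-0.2],4,1]
    - [[0,0,0],0,1]

```text
time: 7.45
position: [0.4745, -0.0111, 0.1023]
tool_rot: [0.991, 0.128, 0.031, -0.014]
ft_force: [0.4, 0.2, 0.1]
grip_width: 0.0003
```

```bash
python3 - <<'E'
from h import *
b=snap('scene');o=robot.get_obs();print(o['position'],o['ft_force'])
cv2.imwrite('pics/d.png',cv2.resize(b['pixels'][130:260,150:350],None,fx=4,fy=4,interpolation=2)[:,:,::-1])
E
```

```text
[ 0.47407186 -0.01054197  0.1023618 ] [ 0.04939513 -1.21717279  0.32586205]
```

View pics/d.png

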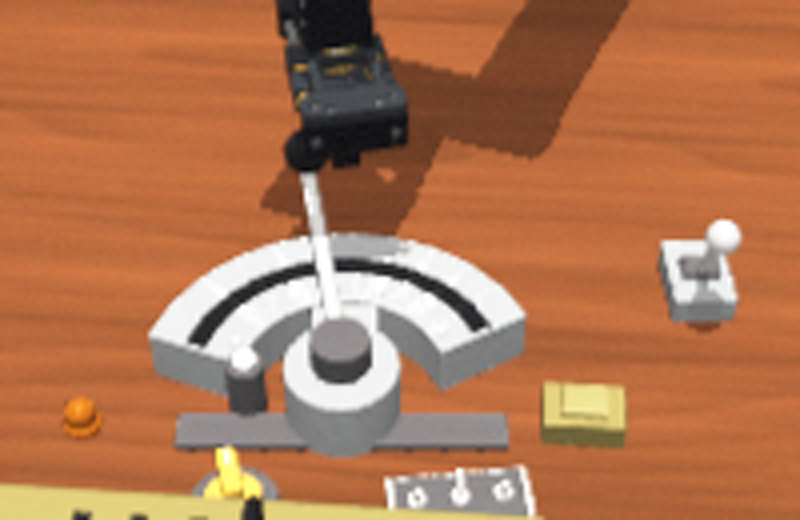

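The fingertip is on the ball, which is at about (304,150) in the crop, and the lever is at roughly 195°. The tell-tale at (243,358) is still down. Now I creep in small steps.

carry_out:
  steps:
    - [[0.2,-1,0.1],4,1]
    - [[0.2,-1,0.1],3,1]
    - [[0.3,-1,0.1],3,1]
    - [[0,0,0],0,1]

```text
time: 7.9
position: [0.4789, -0.0366, 0.1044]
tool_rot: [0.976, 0.214, 0.027, -0.019]
ft_force: [0.1, -0.2, 1.0]
grip_width: 0.0002
```

```bash
cat > tt.py <<'E'
from h import *; import os,sys
o=robot.get_obs(); b=snap('scene'); g=b['pixels'].astype(float)
p=g[200:232,203:219].mean(2)
if not os.path.exists('tt0.npy'): np.save('tt0.npy',p)
d=p-np.load('tt0.npy')
q=o['position'][:2]-np.array([.6655,.008]); r=np.hypot(*q); t=np.degrees(np.arctan2(q[1],q[0]))%360
T=R.from_quat(o['tool_rot']).as_matrix()[:,0]
print('t',o['time'],'deg(lever est)',round(t+8.2,1),'r',r.round(4),'tool',np.degrees(np.arctan2(T[1],T[0])).round(1)+180,'z',o['position'][2].round(3),'F',o['ft_force'].round(1),'tt diff',np.abs(d).max().round(), (np.abs(d)>40).sum())
E
python3 tt.py
```

```text
t 7.9 deg(lever est) 201.6 r 0.1919 tool 204.7 z 0.104 F [ 0.1 -0.2  1. ] tt diff 0.0 0
```

carry_out:
  steps:
    - [[0.2,-0.5,0],1,1]
    - [[0.2,-0.4,0],1,1]
    - [[0,0,0],0,1]

```text
time: 8.25
position: [0.4809, -0.043, 0.1039]
tool_rot: [0.972, 0.232, 0.025, -0.021]
ft_force: [0.2, -0.0, 0.1]
grip_width: 0.0004
```

```bash
python3 tt.py
```

```text
t 8.25 deg(lever est) 203.6 r 0.1915 tool 206.8 z 0.104 F [ 0.2 -0.   0.1] tt diff 6.0 0
```

carry_out:
  steps:
    - [[0.2,-0.4,0],1,1]
    - [[0.1,-0.4,0],1,1]
    - [[0,0,0],0,1]

```text
time: 8.6
position: [0.4834, -0.0509, 0.1038]
tool_rot: [0.968, 0.25, 0.024, -0.022]
ft_force: [0.1, 0.7, 0.4]
grip_width: 0.0007
```

```bash
python3 tt.py
```

```text
t 8.6 deg(lever est) 206.1 r 0.1914 tool 208.9 z 0.104 F [0.1 0.7 0.4] tt diff 7.0 0
```

carry_out:
  steps:
    - [[0.2,-0.4,0],1,1]
    - [[0.2,-0.4,0],1,1]
    - [[0,0,0],0,1]

```text
time: 8.95
position: [0.487, -0.0593, 0.1037]
tool_rot: [0.963, 0.268, 0.023, -0.022]
ft_force: [-1.5, -0.6, 0.2]
grip_width: 0.0005
```

```bash
python3 tt.py
```

```text
t 8.95 deg(lever est) 208.9 r 0.1908 tool 211.1 z 0.104 F [-1.5 -0.6  0.2] tt diff 6.0 0
```

carry_out:
  steps:
    - [[0.2,-0.4,0],1,1]
    - [[0.2,-0.4,0],1,1]
    - [[0,0,0],0,1]

```text
time: 9.3
position: [0.4909, -0.0677, 0.1037]
tool_rot: [0.958, 0.286, 0.022, -0.023]
ft_force: [0.4, 0.9, 0.5]
grip_width: 0.0007
```

```bash
python3 tt.py
```

```text
t 9.3 deg(lever est) 211.6 r 0.1903 tool 213.2 z 0.104 F [0.4 0.9 0.5] tt diff 6.0 0
```

carry_out:
  steps:
    - [[0.2,-0.4,0],1,1]
    - [[0.2,-0.4,0],1,1]
    - [[0,0,0],0,1]

```text
time: 9.65
position: [0.4951, -0.076, 0.1037]
tool_rot: [0.952, 0.304, 0.022, -0.024]
ft_force: [-0.7, 0.6, -0.0]
grip_width: 0.0003
```

```bash
python3 tt.py
```

```text
t 9.65 deg(lever est) 214.4 r 0.19 tool 215.4 z 0.104 F [-0.7  0.6 -0. ] tt diff 64.0 2
```

carry_out:
  steps:
    - [[0.2,-0.4,0],1,1]
    - [[0.2,-0.4,0],1,1]
    - [[0,0,0],0,1]

```text
time: 10.0
position: [0.4972, -0.0819, 0.1034]
tool_rot: [0.946, 0.322, 0.02, -0.027]
ft_force: [-0.7, 1.2, 0.6]
grip_width: 0.0003
```

```bash
python3 tt.py
```

```text
t 10.0 deg(lever est) 216.3 r 0.1908 tool 217.5 z 0.103 F [-0.7  1.2  0.6] tt diff 95.0 5
```

```bash
python3 - <<'E'
from h import *
b=snap('scene')['pixels'];n=b[200:232,203:219].mean(2);o=np.load('tt0.npy')
print((n-o).round()[5:26,2:14].astype(int))
cv2.imwrite('pics/e.png',cv2.resize(b[150:250,160:280],None,fx=6,fy=6,interpolation=2)[:,:,::-1])
E
```

```text
[[-2  0  1  1  2 -2 -1 -2  0  0  0  0]
 [ 3  2  3  4 -1 -1  0  0  0  0  0  0]
 [ 3  1  3 -1  1  0  0  0  0  0 -1  0]
 [ 1  1  2 -2  1  0  0  0  0  0  0  0]
 [ 1  0  1  0  0  0  0  0  0  0  0  1]
 [ 1  0  1  1  0  0  0  0  1  0  0  1]
 [-3  0  0  0 -1  0  0  0  0  0  0 -1]
 [ 1  0  0 -1  0 -1  0  2  0  0 -1 -1]
 [ 0  1  0  0  0  0  0  0  1  1  1  1]
 [ 1  0  0 -1  0 -1  0  0  0 -1 -1 -4]
 [ 0  0 -1  1 -1  0  0  1  4  0  1  0]
 [ 0  0  0 -1  0  0  0  1  1 -2  2 -2]
 [ 1  0  0  0  0  0  0  0  0  0 -1 -4]
 [ 0  0  0  0  0  0  0  0  1 -2  1  1]
 [ 1  0  0  0  0  0  0  0  0  2  0 -2]
 [ 2  2 -1  0  0  0  0  0  0  0 -2  2]
 [ 4  2  2  1  1  0  0  0  0  3  2 -2]
 [ 0  0  1  1 -1 -1  0  1  0 -1 -1  0]
 [ 1 -1  0 -1  2  1 -3  0  0 -1 -2  3]
 [ 2  1  2  0  2  0 -1  2  1  0  2  2]
 [-1  0  2 -2  2 -4 -1 -3 -3  0  1  2]]
```

View pics/e.png

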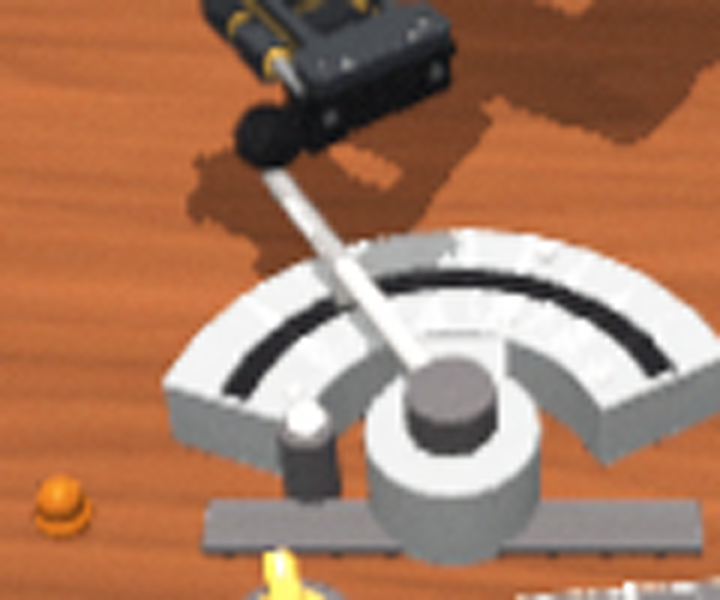

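The tell-tale at (305,418) is still down. The pixel differences came from the lever's shadow on the housing, so I'll narrow the detection window and continue.

```bash
sed -i 's/^d=.*/d=(p-np.load("tt0.npy"))[8:26]/' tt.py; python3 tt.py
```

```text
t 10.1 deg(lever est) 216.3 r 0.1908 tool 217.5 z 0.103 F [-1.1  2.7  0.9] tt diff 6.0 0
```

carry_out:
  steps:
    - [[0.3,-0.4,0],1,1]
    - [[0.2,-0.4,0],1,1]
    - [[0,0,0],0,1]

```text
time: 10.45
position: [0.4966, -0.0831, 0.1031]
tool_rot: [0.94, 0.338, 0.015, -0.036]
ft_force: [-0.3, 2.2, 1.0]
grip_width: 0.0004
```

```bash
python3 tt.py
```

```text
t 10.45 deg(lever est) 216.5 r 0.1919 tool 219.5 z 0.103 F [-0.3  2.2  1. ] tt diff 4.0 0
```

The lever has stalled at about 216.5° with force building, which should be the detent ramp. I'll push with somewhat larger single rows.

carry_out:
  steps:
    - [[0.5,-0.6,0],0,1]
    - [[0.5,-0.6,0],0,1]

```text
time: 10.7
position: [0.5001, -0.0888, 0.1031]
tool_rot: [0.94, 0.339, 0.01, -0.044]
ft_force: [-3.8, 7.3, 6.7]
grip_width: 0.0005
```

```bash
python3 tt.py
```

```text
t 10.7 deg(lever est) 218.5 r 0.1917 tool 219.5 z 0.103 F [-3.8  7.3  6.7] tt diff 5.0 0
```

carry_out:
  steps:
    - [[0.6,-0.8,0],0,1]

```text
time: 10.85
position: [0.506, -0.0972, 0.103]
tool_rot: [0.94, 0.339, 0.01, -0.044]
ft_force: [-0.4, 1.6, 1.1]
grip_width: 0.0004
```

```bash
python3 tt.py
```

```text
t 10.85 deg(lever est) 221.6 r 0.191 tool 219.6 z 0.103 F [-0.4  1.6  1.1] tt diff 5.0 0
```

carry_out:
  steps:
    - [[0,0,0],0,1]
    - [[0,0,0],0,1]
    - [[0,0,0],0,1]

```text
time: 11.2
position: [0.5119, -0.1032, 0.1036]
tool_rot: [0.94, 0.339, 0.014, -0.037]
ft_force: [-0.8, 0.4, 0.1]
grip_width: 0.0004
```

```bash
python3 tt.py; python3 - <<'E'
from h import *
b=snap('scene')['pixels']
cv2.imwrite('pics/f.png',cv2.resize(b[150:250,160:280],None,fx=6,fy=6,interpolation=2)[:,:,::-1])
E
```

```text
t 11.2 deg(lever est) 224.1 r 0.1896 tool 219.6 z 0.104 F [-0.8  0.4  0.1] tt diff 145.0 24
```

View pics/f.png

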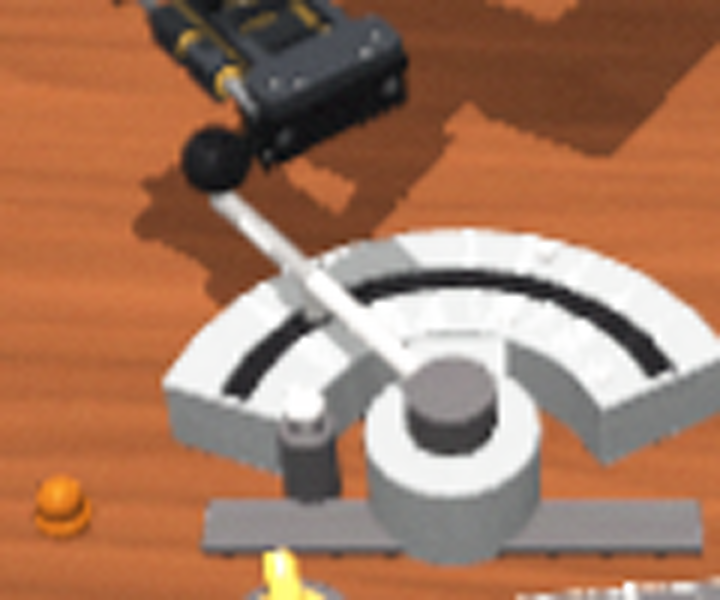

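The tell-tale has risen: its head is now at about (305,405) and the stem shows. The force has dropped to nearly zero. I'll measure the rise with subpixel matching.

```bash
cat > rise.py <<'E'
from h import *
b=snap('scene'); n=b['pixels'][200:232,203:219].mean(2).astype(np.float32); o=np.load('tt0.npy').astype(np.float32)
# head white column profile: centroid of upper edge (crossing)
f=lambda m:[np.interp(1,[0,1],[0,1]) and m[10:24,c] for c in (7,8)]
print(np.c_[o[8:26,6:10],n[8:26,6:10]].round().astype(int))
p=np.array([.665,-.064,.06]); print('px per 10mm',np.subtract(proj(b,p+[0,0,.01]),proj(b,p)))
o=robot.get_obs();print(o['position'],o['ft_force'].round(1))
E
sed -i "s/^f=.*//" rise.py; sed -i "s/q=np.array(c\['rotation'\])/q=R.from_quat(c['rotation']).as_matrix()/" h.py; python3 rise.py
```

```text
[[245 250 252 253 246 250 251 253]
 [243 245 250 253 243 246 250 253]
 [242 243 245 250 242 243 245 249]
 [242 242 242 242 242 243 242 243]
 [243 243 242 242 243 242 242 243]
 [245 243 243 243 245 243 243 244]
 [253 245 243 245 253 246 247 246]
 [250 237 243 241 254 253 254 253]
 [241 241 244 205 254 254 254 254]
 [247 253 254 240 254 254 254 254]
 [254 254 254 254 254 254 254 252]
 [254 254 254 254 233 235 234 202]
 [254 254 254 254 138 159 159 118]
 [245 252 252 239 101 133 136 103]
 [181 211 213 165 128 137 139 131]
 [145 147 152 146 147 150 149 145]
 [102 106 108 103 106 108 103 102]
 [ 68  72  69  69  69  72  68  66]]
px per 10mm [-0.27530562 -2.40420552]
[ 0.51154184 -0.10276272  0.10351084] [-0.8  0.3 -0.2]
```

The tell-tale is up about 11 mm and the force is close to zero, so the lever is seated. I'll back off and go to the far side of the arrest knob.

carry_out:
  steps:
    - [[-1.5,1.5,0],0,1]
    - [[-1,1,3],0,1]
    - [[0,0,5],0,1]
    - [[1,4,0],8,1]
    - [[1,5,0],8,1]
    - [[1,5,0],8,1]
    - [[2,5,0],8,1]
    - [[2,5,0],8,1]
    - [[2,5,0],8,1]
    - [[1,4,0],8,1]

```text
time: 12.35
position: [0.5818, 0.2432, 0.1874]
tool_rot: [0.661, 0.75, -0.004, -0.036]
ft_force: [0.7, -0.8, -0.5]
grip_width: 0.0006
```

```bash
python3 tt.py; python3 rise.py|tail -1; python3 - <<'E'
from h import *
b=snap('top')['pixels']
cv2.imwrite('pics/g.png',cv2.resize(b[110:240,150:350],None,fx=4,fy=4,interpolation=2)[:,:,::-1])
E
```

```text
t 12.35 deg(lever est) 117.8 r 0.2497 tool 277.2 z 0.187 F [ 0.7 -0.8 -0.5] tt diff 148.0 24
[0.58165409 0.24640402 0.18721326] [-0.7 -0.2 -0.1]
```

View pics/g.png

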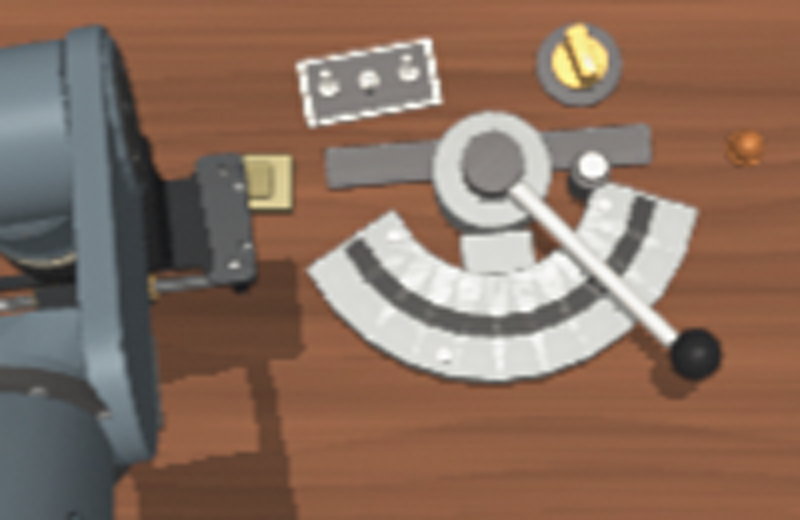

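The lever stays seated on its own at (695,355), with the tell-tale up. I'll check the knob location and position behind it.

```bash
python3 - <<'E'
from h import *
b=snap('scene');print(at(b,330.9,189.2,.097))
E
```

```text
[0.56240026 0.28169924 0.097     ]
```

carry_out:
  steps:
    - [[1.5,2,0],0,1]
    - [[1.2,2.2,0],0,1]
    - [[0,0,0],0,1]

```text
time: 12.85
position: [0.6056, 0.2793, 0.186]
tool_rot: [0.666, 0.745, -0.008, -0.038]
ft_force: [-0.2, -0.4, 1.2]
grip_width: 0.0005
```

carry_out:
  steps:
    - [[0,0.7,-2],0,1]
    - [[0,0,-2],0,1]
    - [[0,0,-2],0,1]
    - [[0,0,-1.8],0,1]
    - [[0,0,0],0,1]

```text
time: 13.35
position: [0.6029, 0.2749, 0.1064]
tool_rot: [0.67, 0.741, -0.012, -0.038]
ft_force: [0.4, -0.0, 0.2]
grip_width: 0.0004
```

carry_out:
  steps:
    - [[0,1,0],0,1]
    - [[-1,0.4,0],0,1]
    - [[-1,0,0],0,1]
    - [[-1,0,0],0,1]
    - [[-1,0,0],0,1]
    - [[-1,-0.1,0],0,1]
    - [[-1,-0.1,0],0,1]
    - [[-1,0,0],0,1]
    - [[-0.5,0,0],0,1]
    - [[0,0,0],0,1]

```text
time: 14.35
position: [0.523, 0.2854, 0.1123]
tool_rot: [0.671, 0.741, -0.009, -0.035]
ft_force: [1.7, -0.1, -0.1]
grip_width: 0.0001
```

carry_out:
  steps:
    - [[-0.7,-0.3,-0.7],0,1]
    - [[-0.7,-0.3,0],0,1]
    - [[-0.6,-0.2,0],0,1]
    - [[-0.6,0,0],0,1]
    - [[0,0,0],0,1]

```text
time: 14.85
position: [0.5032, 0.2773, 0.105]
tool_rot: [0.671, 0.741, -0.001, -0.029]
ft_force: [0.4, 0.5, 0.3]
grip_width: 0.0004
```

carry_out:
  steps:
    - [[-0.6,0,0],0,1]
    - [[-0.6,0,0],0,1]
    - [[0,0,0],0,1]

```text
time: 15.15
position: [0.5029, 0.2773, 0.1061]
tool_rot: [0.671, 0.741, 0.009, -0.02]
ft_force: [-1.0, 1.1, 0.9]
grip_width: 0.0006
```

carry_out:
  steps:
    - [[1.5,0.2,0],0,1]
    - [[2,0,1],0,1]
    - [[0,0,5],0,1]
    - [[0,0,5],0,1]
    - [[-2,0,3],0,1]
    - [[-5,0,0],0,1]
    - [[-5,0,0],0,1]
    - [[0,0,0],0,1]
    - [[0,0,0],0,1]

```text
time: 16.05
position: [0.398, 0.2747, 0.2438]
tool_rot: [0.672, 0.74, -0.007, -0.032]
ft_force: [1.2, -0.1, -0.1]
grip_width: 0.0004
```

```bash
python3 tt.py; python3 - <<'E'
from h import *
b=snap('scene')['pixels']
cv2.imwrite('pics/i.png',cv2.resize(b[120:270,150:350],None,fx=4,fy=4,interpolation=2)[:,:,::-1])
E
```

```text
t 16.05 deg(lever est) 143.3 r 0.3777 tool 275.5 z 0.244 F [ 1.2 -0.1 -0.1] tt diff 146.0 24
```

View pics/i.png

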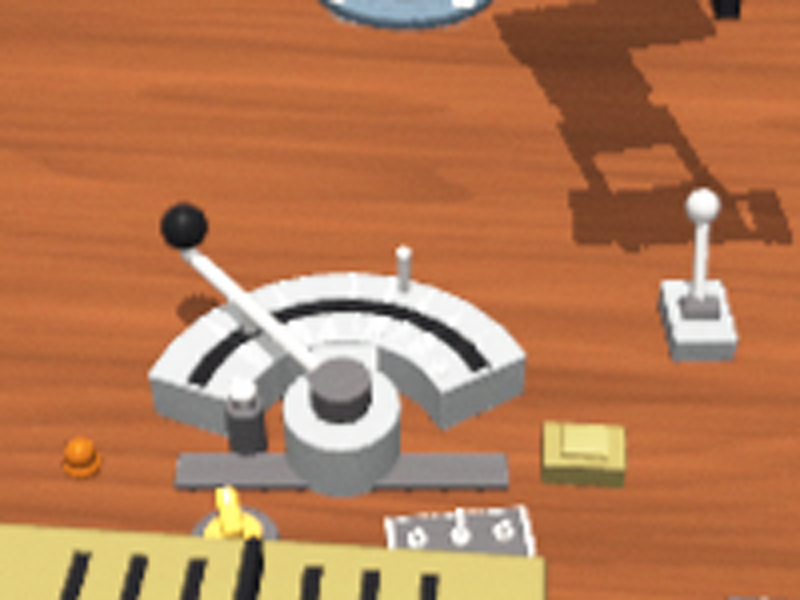

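The arrest knob at (703,206) and bolt top at (404,252) are back within 0.5 px of where they started. The tell-tale is still up and the lever is in its end position, so I'm handing in.

```bash
python3 -c "
from rig import robot
o=robot.get_obs();print(abs(o['joint_velocities']).max(),o['ft_force']);print(robot.hand_in())"
```

```text
0.04163706386940725 [0.52183125 0.13492916 0.46767369]
the job is handed in; nothing more can be done
None
```

The job is handed in at about 16 s of the 72 s allowed. The interface reports no verdict.

- **Arrest release:** I tipped the arrest lever away from the robot until it stopped, and the camera showed the bolt down.
- **Long lever:** I pushed the ball grip across with closed fingers, the last stretch in small steps. The force rose to about 8 N sideways in the last reading before the snap, then dropped to about 1 N. I never felt the end buffer, and the largest reading at the grip was far below 28 N.
- **Tell-tale:** It stood up about 11 mm, measured from the pictures. It stayed up after I backed off and in the last picture.
- **Arrest back:** I tipped the arrest lever back. The knob and bolt top were within 0.5 px of their starting positions in the scene picture.

At hand-in the arm was clear of everything at 0.24 m height. The force reading of about 0.7 N was the usual sensor noise.

The cap, selector and switches looked unmoved. I did not measure the screwdriver, collar or relay can again at the end, but the arm worked well away from them.

One check misled me on the way: the tell-tale image check first reacted to the lever's shadow. I looked at a picture and narrowed the check before going on.

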